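# Latch the end lid of the push-rod case

## Task

Shut the red end lid of the steel tube case: push the lid up against its rubber seal, tip the brass wire bail of the latch over so that it hooks outside the keeper on the lid, then press the red lever over and down until it lies flat and holds the lid tight. Push only as firmly as it needs, never ramming the case or its latch, and leave the jar, the oil can and the box of valves where they stand.

Things in the scene. Friction and masses are not known exactly. Their poses are not given: they have to be found in the camera images.
- case: Green steel case holding tubes, fixed; 160 wide (its x), 292 long (its y), 110 mm tall. Origin on the bench below the latch lever's pivot; z up. Open end with the lid at +y (mouth at y = 42 mm), closed tail at y = -250 mm. The latch stands mid-width on its top; the lever's pivot axis runs along x at y = 0, z = 126 mm.
- lid (a joint): Red lid, 160 x 102 x 6 mm, hinged along its lower edge (axis along case x, y = 42, z = 8 mm). 0 = shut, upright; grows as its top leans out to case +y. Starts at 0.15 to 0.4; a stiff hinge (1.5 N at the top) keeps it where left. Below about 0.073 it squeezes a springy seal (15 N/mm at z = 90 mm) and springs back to about 0.07 when let go; only the closed latch holds it further in.
- keeper (a point): Catch point of the steel keeper in the middle of the lid's top edge: on the outer (+y) face of its 30 mm wide post, 3 mm below its nose, 8 mm above its ledge. The crossbar lands in this slot, its centre bearing 2.5 mm outside the face. Post and nose end 9 mm above this point; the nose juts out 4 mm, the ledge 13 mm. Turns with the lid; axes as the case's when shut.
- lever (a joint): Red latch lever, 22 to 26 mm wide, 5 mm thick, 60 mm long from its pivot. 0 = closed, flat, pointing to the case's tail (-y); grows as raised; 1.57 upright; leans to the lid beyond, stop at 2.0. Starts at 1.7 to 1.95, stays where left. With the bail hooked, pressing it down near its tip takes about 5 N; from about 0.4 it snaps past dead centre on to a hard stop at 0.
- lever_tip (a point): Free end of the lever, upper face (when closed), 58 mm from the pivot axis.
- bail (a joint): Brass wire U, 5 mm wire, 44 mm wide, 69 mm long, pivoted on the lever: with the lever at q its axis is at case y = -18 cos(q - 0.26), z = 126 + 18 sin(q - 0.26) mm. Value is relative to the lever: bail minus lever = elevation above level, pointing to the lid. Starts raised at 0.85 to 1.3 and friction holds it there; tipped below about 0.7 it falls by its own weight.
- crossbar (a point): Middle of the bail's crossbar (5 mm thick, 44 mm long, along case x), which must end outside (+y of) the keeper post, between its nose and its ledge.
- jar: Small steel jar with a yellow cap, 48 mm diameter, 60 mm tall, standing loose on the tail of the case; origin at its underside. Leave it.
- oil_can: Blue can with a pale band, 66 mm diameter, 130 mm tall, standing loose on the bench; origin at its underside. Leave it.
- valve_box: Open cardboard box of engine valves, 130 x 100 x 55 mm, loose on the bench; origin at its underside. Leave it.

How it is judged:
By the outcome, as a careful person would: the job done as asked, in the order asked, and still so for the second after the job is handed in, with the robot touching nothing.
It also fails if it takes over 53 s, if anything falls off the work surface, if the arm or the gripper's body presses on something with over 40 N, if the wrist force passes 120 N, or if a joint passes its speed limit or range.

## Robot

A 6-joint arm with a two-finger parallel gripper is mounted at the origin on the work surface. World frame = base frame: x ahead of the robot, y to its left, z up, the work surface at z = 0. Lengths are in m, angles in degrees, forces in N, time in s.
With the tool pointing down it reaches from about 0.4 to 0.825 m from the base axis. Payload 7 kg.
Tool frame: the origin (TCP) lies at the very end of the fingers, on their centre line; the grasp point (between the pads) lies 19 mm behind it (hold_point_z is the distance from the TCP to the grasp point, in m); x points along the fingers, y is the direction in which the jaws open and shut, and the axes are right-handed (so a half turn about x gives the same grasp; the last joint's range is limited). The gripper opens to 88 mm and grips with 3 to 60 N. Pads are 19 mm wide; open, the fingers measure 130 mm over their backs; the gripper's body (78 mm by 193 mm) begins 47 mm behind the grasp point.
Start: joints at [88.757, 20.546, 0.682, 0, -70.136, -16.507], TCP at [0.206, 0.643, 0.188] pointing down, gripper open.
Joint ranges: [-176.03, 176.03], [-82.01, 121.73], [-58.28, 71.71], [-173.87, 95.51], [-174.79, -0.11], [-173.66, 173.66]. Speed limits (degrees/s): [136.94, 136.94, 172.46, 180, 180, 180].

## Interface

Orientations are given as [roll, pitch, yaw] about the fixed x, y, z axes, in that order (R = Rz(yaw) Ry(pitch) Rx(roll)).
In Python, from plant import * gives the robot as it stands.
- The arm moves only by the shell command python3 -m crank 'ROWS'. ROWS is a JSON object of lists of equal length, an entry for each row: "delta_pos": the shift along the tool's x, y, z in m, a list of three; "turn": the turn, a rotation vector about the tool's x, y, z in degrees, a list of three; "grip": the opening, from 0 (shut) to 1 (fully open). A call has 1 to 12 rows; each row is the pose to reach, as a shift and turn from the pose commanded when the call began, along the tool's axes at that moment; what a row does not reach only later rows make up. A row lasts 1/12 s, in which the tool goes at most 41.7 mm and 7.16 degrees, less where a joint would pass 70% of its speed; a pose out of reach is approached as far as the arm can. A call with a gripper value outside its range is refused whole. The fingers move at their own pace and stop on an object; the grip force is fixed at half the most. Time passes only in rows, so rows that repeat a pose let the fingers close. It gives the time, the measured TCP pose, the force and the opening at its end, in the units of the state.
- get_obs(): the state, without advancing time (a new reading comes with each control period).
- snapshot(name): name is "side" or "top" or "wrist"; returns a dict with "pixels" (400x640x3 uint8, blue, green, red), "range_z" (400x640 float32, m along the optical axis (not along the pixel's ray), 0 where there is no reading), "camera_matrix" (3x3 intrinsics, pixels), "eye" and "rotation" of the camera in the world. Camera axes: x right, y up, looking along -z (the intrinsics and any distortion apply to the point x, -y, -z); pixel columns grow to the right and rows downward; lengths in m; the calibration is good to about 2 mm. A picture is of the moment at which its call begins.
- close_job(): hands the job in, once; it reports no verdict.
The state is a dict: "clock": time; "joint_pos": joint angles; "qvel": joint speeds; "tau": joint torques, N m; "tool_pos": TCP position; "orientation": TCP orientation; "force": force on the tool from outside, world axes, zero at the start; "moment": the same for the moment, N m; "opening": finger opening in m.
Only numpy, scipy, OpenCV 4.12 (cv2) and the standard library are available. Lean on these libraries where they do the work, as an engineer would, in place of code of your own. Each camera call takes 0.05 s, during which the arm holds its last target. There are 200 camera calls.

## Working session

There is one attempt and no reset: what is moved stays moved. The work goes in short steps, Python scripts to look and compute and a shell command to move; the robot and the scene stay as the last step left them, time stands still between calls to the robot, and variables do not carry over. Pictures are saved under pics/ and viewed, about 8 in all and at most 12, crops included, and the job is handed in when it is done.

```bash
ls; mkdir -p pics; cat > h.py <<'E'
import numpy as np,cv2
from plant import *
def pts(s):
    K=np.array(s["camera_matrix"]);d=s["range_z"];v,u=np.mgrid[0:400,0:640]
    x=(u-K[0,2])/K[0,0]*d;y=(v-K[1,2])/K[1,1]*d
    p=np.stack([x,-y,-d],-1)
    return p@np.array(s["rotation"]).T+np.array(s["eye"])
E
python3 - <<'E'
from h import *
print(get_obs())
ims=[]
for n in ("side","top"):
    s=snapshot(n);np.savez("pics/%s0.npz"%n,**{k:np.array(v) for k,v in s.items()})
    print({k:np.array(v).round(4).tolist() for k,v in s.items() if k not in("pixels","range_z")},(s["range_z"]>0).mean())
    cv2.imwrite("pics/%s0.png"%n,s["pixels"])
E
```

```text
pics
{'clock': 0.0, 'joint_pos': array([ 8.87559958e+01,  2.05904819e+01,  6.32910473e-01, -2.12843839e-02,
       -7.01353832e+01, -1.65071686e+01]), 'qvel': array([ 0.01733342, -0.18561087,  0.07101371,  0.04899144,  0.00578629,
       -0.02199571]), 'tau': array([-1.27164363e-03, -5.82710016e+01,  2.93047893e+01,  6.99743852e+00,
        6.81135280e-03, -1.60322097e-04]), 'tool_pos': array([0.20564801, 0.64232046, 0.18752328]), 'orientation': array([  94.36112023,   89.90491559, -103.39730116]), 'force': array([-1.03059446,  0.31161802, -0.12285993]), 'moment': array([ 0.00736909, -0.01056074,  0.02409352]), 'opening': 0.08784128785800828}
{'camera_matrix': [[380.522, 0.0, 317.1362], [0.0, 380.522, 196.5768], [0.0, 0.0, 1.0]], 'eye': [0.1384, -0.3844, 0.8735], 'rotation': [37.7985, -0.596, -41.8768]} 0.9957578125
{'camera_matrix': [[373.6535, 0.0, 313.8839], [0.0, 373.6535, 196.0687], [0.0, 0.0, 1.0]], 'eye': [0.3847, 0.0896, 0.9598], 'rotation': [9.9111, -1.7404, -88.5871]} 0.99603125
```

View pics/side0.png

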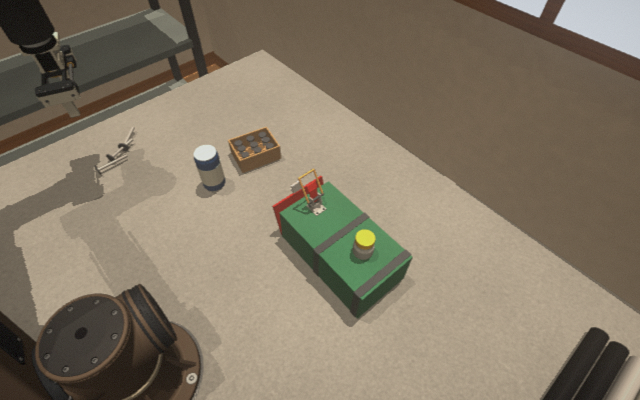

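View pics/top0.png

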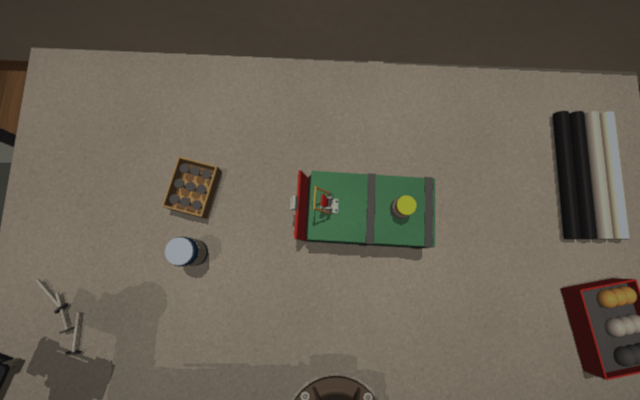

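The side view shows the case with its lid at pixel (300,195), bail at (312,185) and jar at (365,243). In the top view the lid is at x≈300, the latch at (325,203) and the jar at (404,206). The oil can and valve box are to the lid side.

```bash
cat > h.py <<'E'
import numpy as np,cv2
from scipy.spatial.transform import Rotation as Ro
from plant import *
def RM(r): return Ro.from_euler('xyz',np.array(r),degrees=True).as_matrix()
def pts(s):
    K=np.array(s["camera_matrix"]);d=s["range_z"];v,u=np.mgrid[0:400,0:640]
    x=(u-K[0,2])/K[0,0]*d;y=(v-K[1,2])/K[1,1]*d
    return np.stack([x,-y,-d],-1)@RM(s["rotation"]).T+np.array(s["eye"])
E
python3 - <<'E'
from h import *
S={n:dict(np.load("pics/%s0.npz"%n)) for n in("side","top")}
for n,s in S.items():
    P=pts(s);hsv=cv2.cvtColor(s["pixels"],cv2.COLOR_BGR2HSV);H,Sa,V=[hsv[...,i].astype(int) for i in range(3)]
    z=P[...,2]
    bench=P[(z<.03)&(z>-.03)];print(n,"bench z",np.median(bench[:,2]))
    g=(H>45)&(H<85)&(Sa>90)&(abs(z-.11)<.006)
    q=P[g];print("green",g.sum(),q.mean(0))
    box=(abs(z-.11)<.008)&(P[...,0]>q[:,0].min()-.01)&(P[...,0]<q[:,0].max()+.01)&(P[...,1]>q[:,1].min()-.05)&(P[...,1]<q[:,1].max()+.005)
    r=cv2.minAreaRect((q[:,:2]*1000).astype(np.float32));print("rect",r,cv2.boxPoints(r).tolist())
    red=((H<8)|(H>172))&(Sa>120)&(P[...,0]>.35)&(P[...,0]<.75)&(abs(P[...,1]-.05)<.2)
    for nm,m in(("red",red),("yellow",(H>22)&(H<33)&(Sa>150)&(z>.14))):
        k,l,st,c=cv2.connectedComponentsWithStats(m.astype(np.uint8))
        for i in range(1,k):
            if st[i,4]>8: w=P[l==i];print(nm,st[i],w.mean(0).round(4),w.min(0).round(4),w.max(0).round(4))
    cv2.imwrite("pics/c_%s.png"%n,cv2.resize(s["pixels"][150:250,250:370] if n=="side" else s["pixels"][155:255,280:400],None,fx=5,fy=5,interpolation=cv2.INTER_CUBIC))
a=cv2.imread("pics/c_side.png");b=cv2.imread("pics/c_top.png");cv2.imwrite("pics/c2.png",cv2.resize(np.hstack([a[:, :500],b[:,:500]]),(800,400)))
E
```

```text
side bench z 0.00019667418170277173
green 1327 [ 0.47215601 -0.11278193  0.11038301]
rect ((509.9652099609375, -73.7838134765625), (287.0538330078125, 154.43565368652344), 87.78878784179688) [[427.2671203613281, -214.2245330810547], [581.5878295898438, -220.1831817626953], [592.663330078125, 66.65690612792969], [438.34259033203125, 72.61555480957031]]
red [318 176   5   9  27] [0.5905 0.0951 0.099 ] [0.5841 0.0894 0.0844] [0.5956 0.1019 0.1081]
red [304 179  14  19 168] [0.5258 0.0575 0.1497] [ 0.5032  0.0343 -0.001 ] [0.6357 0.1708 0.1857]
red [273 189  31  43 334] [0.4757 0.0983 0.0897] [4.368e-01 8.060e-02 1.000e-04] [0.5434 0.1744 0.1107]
yellow [356 230  19  17 261] [ 0.5102 -0.1355  0.1703] [ 0.4908 -0.156   0.166 ] [ 0.5314 -0.1141  0.1744]
top bench z -9.316728101649296e-05
green 6082 [ 0.50613438 -0.05440046  0.1096139 ]
rect ((509.1310119628906, -66.62409973144531), (290.7594909667969, 159.1761016845703), 88.20547485351562) [[425.0293884277344, -209.44021606445312], [584.12744140625, -214.42486572265625], [593.232666015625, 76.1920166015625], [434.13458251953125, 81.17666625976562]]
red [294 170  15  71 716] [0.5124 0.0963 0.0814] [ 0.3847  0.0817 -0.003 ] [0.6225 0.1111 0.9598]
red [320 194   8  13  76] [0.511  0.049  0.1919] [0.3847 0.0386 0.111 ] [0.5392 0.0896 0.9598]
yellow [396 196  20  19 294] [ 0.5092 -0.1284  0.1721] [ 0.3847 -0.1504  0.1663] [0.5299 0.0896 0.9598]
```

View pics/c2.png

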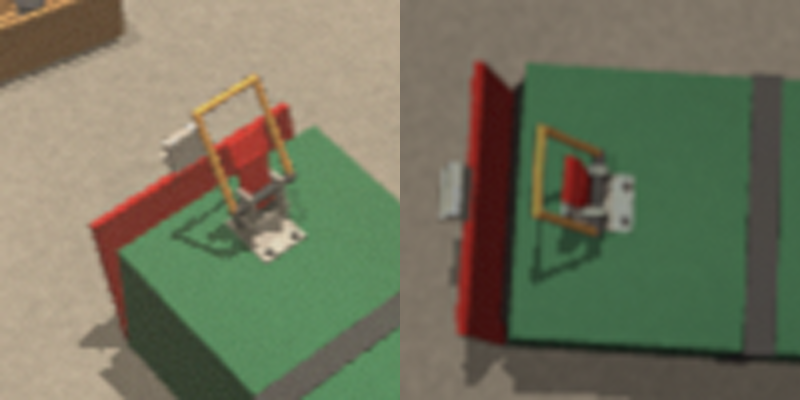

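The crops show the bail raised, with its crossbar at side (298.8,178)-(314.3,169.3) and top (315.8,186.8)-(314.5,208.8). The lever leans toward the lid, and the keeper plate is on the lid's top edge at side (295,187), top (293,203).

```bash
cat >> h.py <<'E'
YAW=-1.9;O=np.array([.5123,.0365,0]);RC=RM([0,0,YAW])
def c2w(p): return RC@np.array(p)/1000+O      # case mm -> world m
def w2c(p): return (np.array(p)-O)@RC*1000
def ray(s,u,v):
    K=np.array(s["camera_matrix"]);d=np.array([(u-K[0,2])/K[0,0],-(v-K[1,2])/K[1,1],-1])
    d=RM(s["rotation"])@d;return np.array(s["eye"]),d/np.linalg.norm(d)
def tri(r1,r2):
    (a,d),(b,e)=r1,r2;t=np.linalg.lstsq(np.stack([d,-e],1),b-a,rcond=None)[0]
    p,q=a+t[0]*d,b+t[1]*e;return (p+q)/2,np.linalg.norm(p-q)*1000
def onx(r,x=0):  # intersect ray with case plane x (mm)
    a=w2c(r[0]);d=RC.T@r[1];return a+(x-a[0])/d[0]*d
E
python3 - <<'E'
from h import *
S={n:dict(np.load("pics/%s0.npz"%n)) for n in("side","top")}
for nm,a,b in(("barA",(298.75,178),(314.5,208.75)),("barB",(314.25,169.25),(315.75,186.75)),("bar",(306.5,173.6),(315.1,197.8)),
  ("armbaseL",(309,203.5),(329.5,212.5)),("armbaseR",(323.5,194.5),(330.5,195))):
    p,e=tri(ray(S["side"],*a),ray(S["top"],*b));print(nm,w2c(p).round(1),"gap",round(e,1))
print("onx",onx(ray(S["side"],306.5,173.6)).round(1))
for n,s in S.items():
    P=w2c(pts(s));hsv=cv2.cvtColor(s["pixels"],cv2.COLOR_BGR2HSV);H,Sa,V=[hsv[...,i].astype(int) for i in range(3)]
    ok=s["range_z"]>0
    red=((H<8)|(H>172))&(Sa>120)&ok&(abs(P[...,0])<90)
    L=P[red&(P[...,1]>36)&(P[...,1]<110)&(P[...,2]<116)&(P[...,2]>20)]
    print(n,"lid",len(L),L.min(0).round(1),L.max(0).round(1),"top rows",np.median(L[L[:,2]>np.percentile(L[:,2],80)],0).round(1), "slope dy/dz",np.polyfit(L[:,2],L[:,1],1).round(3))
    V_=P[red&(P[...,2]>120)&(abs(P[...,0])<20)];print("lever",len(V_),V_.min(0).round(1),V_.max(0).round(1),V_.mean(0).round(1))
    gr=(Sa<60)&(V>110)&ok&(abs(P[...,0])<25)&(P[...,1]>45)&(P[...,1]<110)&(P[...,2]>85)
    k=P[gr];print("keeper",len(k),k.min(0).round(1) if len(k) else'',k.max(0).round(1) if len(k) else'',k.mean(0).round(1))
    m=(Sa<60)&(V>110)&ok&(abs(P[...,0])<25)&(abs(P[...,1]+5)<25)&(P[...,2]>108);k=P[m];print("latch base",len(k),k.mean(0).round(1),k.min(0).round(1),k.max(0).round(1))
o=get_obs();print(o["tool_pos"],RM(o["orientation"]).round(3))
E
```

```text
barA [-20.4  29.9 203.9] gap 3.9
barB [ 26.1  29.8 201.1] gap 4.0
bar [  2.6  29.9 202.5] gap 4.0
armbaseL [-18.2  -5.  139.7] gap 2.8
armbaseR [ 23.3  -6.4 141.4] gap 7.9
onx [  0.   23.5 210.8]
side lid 392 [-77.1  41.7  22.2] [ 81.3  68.9 110.7] top rows [-23.1  63.9 106.2] slope dy/dz [ 0.269 34.626]
lever 130 [ -9.5  -8.9 130.3] [ 16.   15.  185.7] [  2.2   5.  168.4]
keeper 72 [-11.9  64.3 109.3] [ 13.1  79.7 132.1] [ -0.8  69.8 121.3]
latch base 129 [  3.8 -15.  116.6] [-12.9 -29.6 108.9] [ 21.3   9.9 153.3]
top lid 711 [-78.2  45.6  20.1] [ 79.   73.1 110.6] top rows [ -3.1  69.1 106.3] slope dy/dz [ 0.244 40.7  ]
lever 73 [-10.8   2.5 136.1] [ 13.1  19.4 187.9] [  1.4  11.4 171.9]
keeper 71 [-13.3  74.4 106.5] [ 15.3  87.3 132.6] [  0.7  80.6 122.3]
latch base 107 [  0.5 -14.  116.2] [-14.3 -25.5 108.2] [ 19.2  16.4 153.8]
[0.20567636 0.64239334 0.18763068] [[-0.    -0.305 -0.952]
 [-0.001 -0.952  0.305]
 [-1.     0.001 -0.   ]]
```

```bash
cat >> h.py <<'E'
def plan(p,t):
    """shift (tool axes, m) and turn (deg rotvec) to TCP at case p mm, tilt t deg"""
    o=get_obs();R=RM(o["orientation"]);s,c=np.sin(np.radians(t)),np.cos(np.radians(t))
    G=RC@np.array([[0,-1,0],[-s,0,c],[-c,0,-s]])
    print("t",round(o["clock"],2),"at case",w2c(o["tool_pos"]).round(1),"F case",(RC.T@o["force"]).round(1))
    print(" delta",(R.T@(c2w(p)-o["tool_pos"])).round(4),"turn",np.degrees(Ro.from_matrix(R.T@G).as_rotvec()).round(2))
E
python3 -c "
from h import *
plan([-45,140,200],0);plan([-45,140,200],35)
S=dict(np.load('pics/top0.npz'))
P=pts(S);print(P[251,181],P[187,190])"
```

```text
t 0.1 at case [-326.5  595.4  187.6] F case [0.6 0.2 0.1]
 delta [-0.0118  0.3612 -0.3953] turn [ 7.414e+01 -6.000e-02 -7.000e-02]
t 0.1 at case [-326.5  595.4  187.6] F case [0.6 0.2 0.1]
 delta [-0.0118  0.3612 -0.3953] turn [71.7  29.86 22.54]
[0.40039456 0.35408341 0.13007165] [0.55800466 0.37119127 0.04933401]
```

```bash
python3 -m crank '{"delta_pos":[[-0.045,0,0],[-0.045,0.36,-0.395],[-0.045,0.36,-0.395],[-0.045,0.36,-0.395],[-0.045,0.36,-0.395],[-0.045,0.36,-0.395],[-0.045,0.36,-0.395],[-0.045,0.36,-0.395],[-0.045,0.36,-0.395],[-0.045,0.36,-0.395],[-0.045,0.36,-0.395],[-0.045,0.36,-0.395]],"turn":[[0,0,0],[72,0,0],[72,0,0],[72,0,0],[72,0,0],[72,0,0],[72,0,0],[72,0,0],[72,0,0],[72,0,0],[72,0,0],[72,0,0]],"grip":[0,0,0,0,0,0,0,0,0,0,0,0]}'; python3 -c "
from h import *
plan([-45,125,140],35)"
```

```text
clock: 1.1
tool_pos: [0.4346, 0.2435, 0.233]
orientation: [17.5, 90.0, 107.3]
force: [-0.0, 1.5, -0.5]
opening: 0.0132
t 1.1 at case [-84.6 204.3 233. ] F case [-0.1  1.5 -0.5]
 delta [ 0.093  -0.0372 -0.0805] turn [ 1.66 35.01  0.52]
```

```bash
python3 -m crank '{"delta_pos":[[0.03,-0.037,-0.05],[0.06,-0.037,-0.08],[0.08,-0.037,-0.08],[0.08,-0.037,-0.08],[0.08,-0.037,-0.08],[0.08,-0.037,-0.08],[0.08,-0.037,-0.08]],"turn":[[0,7,0],[0,14,0],[1.7,21,0],[1.7,28,0],[1.7,35,0],[1.7,35,0.5],[1.7,35,0.5]],"grip":[0,0,0,0,0,0,0]}'; python3 -c "
from h import *
plan([-45,100,95],35)"
```

```text
clock: 1.68
tool_pos: [0.4712, 0.1663, 0.1507]
orientation: [179.7, 54.7, -91.6]
force: [-0.4, -0.5, 1.6]
opening: 0.0003
t 1.68 at case [-45.4 128.4 150.7] F case [-0.4 -0.6  1.6]
 delta [ 0.0618 -0.0003  0.009 ] turn [ 0.51 -0.25  0.15]
```

```bash
python3 -m crank '{"delta_pos":[[0.03,0,0.005],[0.062,0,0.009],[0.062,0,0.009],[0.068,0,0.001],[0.073,0,-0.007],[0.077,0,-0.013],[0.077,0,-0.013]],"turn":[[0,0,0],[0,0,0],[0,0,0],[0,0,0],[0,0,0],[0,0,0],[0,0,0]],"grip":[0,0,0,0,0,0,0]}'; python3 -c "
from h import *
plan([-45,64,95],35)"
```

```text
clock: 2.27
tool_pos: [0.4703, 0.1097, 0.0986]
orientation: [-179.8, 55.1, -91.4]
force: [-0.2, -0.6, 0.5]
opening: 0.0004
t 2.27 at case [-44.5  71.8  98.6] F case [-0.2 -0.6  0.5]
 delta [ 0.0074  0.0006 -0.0044] turn [0.21 0.12 0.27]
```

```bash
python3 -m crank '{"delta_pos":[[0.002,0,-0.003],[0.004,0,-0.006],[0.004,0,-0.006],[0.004,0,-0.006]],"turn":[[0,0,0],[0,0,0],[0,0,0],[0,0,0]],"grip":[0,0,0,0]}'; python3 - <<'E'
from h import *
plan([-45,60,95],35)
s=snapshot("side");t=snapshot("top");cv2.imwrite("pics/p3.png",np.hstack([cv2.resize(a,(400,400),interpolation=cv2.INTER_CUBIC) for a in(s["pixels"][130:230,250:350],t["pixels"][150:250,260:360])]))
E
```

```text
clock: 2.6
tool_pos: [0.4702, 0.1038, 0.0977]
orientation: [-179.9, 55.0, -91.4]
force: [0.6, -0.3, -0.4]
opening: 0.0004
t 2.6 at case [-44.4  65.8  97.7] F case [ 0.6 -0.2 -0.4]
 delta [ 0.0056  0.0007 -0.0032] turn [0.3  0.02 0.27]
```

View pics/p3.png

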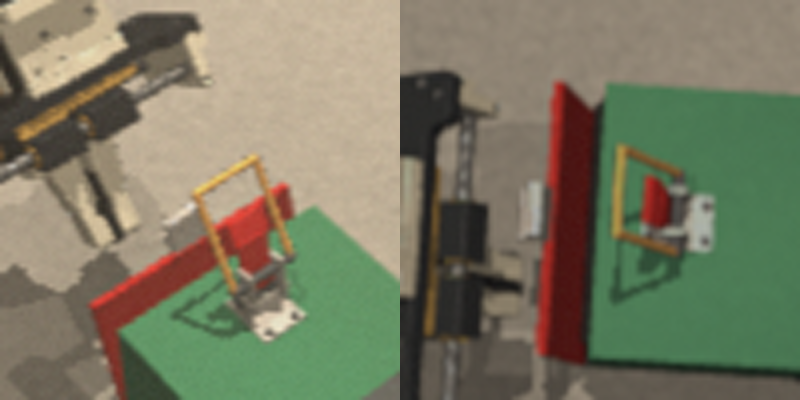

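The fingers are beside the keeper but still short of the lid, with the tips at crop (525,290) and the lid edge at 545. I'll keep advancing gently.

```bash
python3 -m crank '{"delta_pos":[[0.0012,0,-0.0016],[0.0023,0,-0.0033],[0.0034,0,-0.005],[0.0046,0,-0.0066],[0.0046,0,-0.0066]],"turn":[[0,0,0],[0,0,0],[0,0,0],[0,0,0],[0,0,0]],"grip":[0,0,0,0,0]}'; python3 - <<'E'
from h import *
plan([-45,60,95],35)
s=snapshot("top");P=w2c(pts(s));h=cv2.cvtColor(s["pixels"],cv2.COLOR_BGR2HSV).astype(int)
m=((h[...,0]<8)|(h[...,0]>172))&(h[...,1]>120)&(abs(P[...,0])<80)&(P[...,1]>36)&(P[...,1]<110)&(P[...,2]<113)&(P[...,2]>20);L=P[m];print(np.polyfit(L[:,2],L[:,1],1),L[:,1].max(),np.median(L[L[:,2]>104],0))
E
```

```text
clock: 3.12
tool_pos: [0.4696, 0.0952, 0.0975]
orientation: [-180.0, 55.0, -91.5]
force: [0.0, -0.2, -0.1]
opening: 0.0002
t 3.12 at case [-44.6  57.2  97.5] F case [ 0.  -0.2 -0.1]
 delta [0.0005 0.0004 0.0037] turn [ 0.31 -0.02  0.24]
[ 0.24498118 40.69467363] 72.578612024263 [ -7.09419434  69.1150163  106.37626388]
```

```bash
cat >> h.py <<'E'
def proj(s,p):
    K=np.array(s["camera_matrix"]);c=RM(s["rotation"]).T@(np.array(p)-np.array(s["eye"]));return K[0,2]-K[0,0]*c[0]/c[2],K[1,2]+K[1,1]*c[1]/c[2]
E
python3 - <<'E'
from h import *
o=get_obs();T=o["tool_pos"];ims=[]
for n,(u0,v0) in (("side",(240,130)),("top",(260,150))):
    s=snapshot(n);u,v=proj(s,T);print(n,u,v,[k for k in s]);im=cv2.resize(s["pixels"][v0:v0+100,u0:u0+100],(400,400),interpolation=cv2.INTER_CUBIC)
    cv2.circle(im,(int((u-u0)*4+2),int((v-v0)*4+2)),4,(255,0,255),1)
    ims.append(im)
    P=w2c(pts(s));m=(abs(P[...,0]+45)<28)&(P[...,1]>40)&(P[...,1]<110)&(P[...,2]>85)
    h=cv2.cvtColor(s["pixels"],cv2.COLOR_BGR2HSV);m&=h[...,1]<90
    print(P[m][np.argsort(P[m][:,2])][:60:6].round(1))
cv2.imwrite("pics/p4.png",np.hstack(ims))
E
```

```text
side 285.0092656900492 203.64662146604084 ['pixels', 'range_z', 'camera_matrix', 'eye', 'rotation']
[[-58.2  81.8 128.4]
 [-58.9  80.  134.8]
 [-46.3  67.7 136.7]
 [-58.4  84.4 138.1]
 [-51.1  69.2 139. ]
 [-59.1  87.5 139.6]
 [-57.4  68.9 140.4]
 [-40.9  74.5 141.6]
 [-50.8  69.3 142.7]
 [-35.8  77.  143.1]]
top 300.96649777906464 223.94108369152437 ['pixels', 'range_z', 'camera_matrix', 'eye', 'rotation']
[[-61.8  44.7  90.3]
 [-57.3  45.   93. ]
 [-45.7  43.4  93.7]
 [-36.5  43.9  94.4]
 [-52.9  45.2  95.5]
 [-48.3  43.2  96.4]
 [-68.9  74.2 100.3]
 [-29.   42.3 111.6]
 [-45.   74.9 135.9]
 [-58.4  73.9 137.4]]
```

View pics/p4.png

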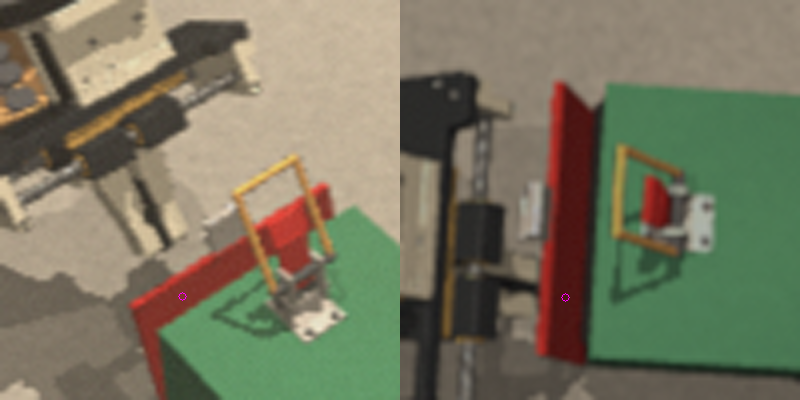

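```bash
python3 - <<'E'
from h import *
o=get_obs();print(o["tool_pos"],w2c(o["tool_pos"]),RM(o["orientation"]).round(2).tolist(),o["joint_pos"].round(1))
for n,px in (("side",[(278,191),(279,192),(281,189),(270,178)]),("top",[(290,230),(291,231),(289,228),(285,228)])):
    s=snapshot(n);P=w2c(pts(s));
    for u,v in px: print(n,u,v,P[v,u].round(1),s["pixels"][v,u])
s=snapshot("wrist");cv2.imwrite("pics/w5.png",s["pixels"]);print(w2c(s["eye"]),np.array(s["rotation"]),proj(s,o["tool_pos"]))
E
```

```text
[0.46988069 0.09564672 0.09757658] [-44.35700621  57.70777945  97.57658254] [[-0.01, -1.0, 0.02], [-0.57, 0.03, 0.82], [-0.82, -0.0, -0.57]] [ 53.   20.8 -31.1  20.9 -69.1 -67.5]
side 278 191 [-52.6  71.  142.4] [154 188 208]
side 279 192 [-50.5  70.3 137.5] [118 147 158]
side 281 189 [-42.7  72.  141.5] [50 58 62]
side 270 178 [-56.6  94.3 173.4] [114 139 153]
top 290 230 [-51.9  85.6  -2.5] [105 119 128]
top 291 231 [-54.6  82.7   1.1] [103 117 126]
top 289 228 [-59.7  82.3 147.2] [ 91 109 119]
top 285 228 [-61.5  90.2 161.5] [69 81 88]
[-46.32819833 113.83868477 299.27290659] [2.02202644e+01 4.18509566e-02 1.78494417e+02] (np.float64(323.1810779694927), np.float64(226.90140526445316))
```

View pics/w5.png

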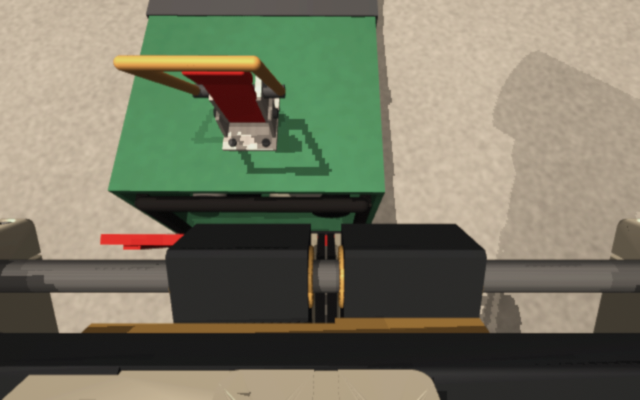

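```bash
python3 - <<'E'
from h import *
o=get_obs();R=RM(o["orientation"]);out=[]
for n in("side","top"):
    s=snapshot(n);W=pts(s);Q=(W-o["tool_pos"])@R*1000   # tool frame mm
    m=(s["range_z"]>0)&(abs(Q[...,1])<40)&(abs(Q[...,2])<25)&(Q[...,0]<20)&(Q[...,0]>-70)
    h=cv2.cvtColor(s["pixels"],cv2.COLOR_BGR2HSV).astype(int);red=((h[...,0]<8)|(h[...,0]>172))&(h[...,1]>120)
    grn=(h[...,0]>40)&(h[...,0]<90)&(h[...,1]>80)
    q=Q[m&~red&~grn];q=q[np.argsort(-q[:,0])];print(n,len(q),q[:40:3].round(0).tolist())
    u,v=[int(round(a)) for a in proj(s,o["tool_pos"])]
    print(w2c(W[v,u]).round(0),w2c(o["tool_pos"]).round(0))
    if n=="side":
        for vv in range(186,206,2): print(vv,[tuple(w2c(W[vv,uu]).round(0).astype(int).tolist()) for uu in range(274,290,3)])
E
```

```text
side 256 [[19.0, 24.0, 8.0], [16.0, 32.0, -20.0], [14.0, 16.0, 7.0], [14.0, -8.0, 9.0], [14.0, -33.0, 7.0], [14.0, 8.0, 9.0], [13.0, -27.0, 8.0], [13.0, -22.0, 5.0], [10.0, 32.0, -20.0], [3.0, 20.0, -21.0], [2.0, -4.0, -24.0], [2.0, 11.0, -23.0], [-12.0, -38.0, -0.0], [-15.0, -39.0, -1.0]]
[-44.  59.  94.] [-44.  58.  98.]
186 [(-57, 80, 157), (-49, 78, 152), (-42, 76, 150), (-34, 75, 144), (-27, 72, 141), (45, 165, -2)]
188 [(-59, 78, 152), (-51, 77, 146), (-43, 75, 143), (-37, 71, 142), (-29, 70, 137), (41, 160, -3)]
190 [(-59, 79, 143), (-53, 74, 144), (-46, 72, 140), (21, 163, 0), (28, 158, 0), (35, 153, -2)]
192 [(-58, 81, 133), (-56, 71, 142), (-48, 69, 137), (17, 157, -1), (24, 152, -1), (30, 146, 0)]
194 [(-8, 168, -1), (-2, 162, 0), (5, 157, -1), (12, 151, 1), (18, 144, 2), (25, 139, 1)]
196 [(-13, 161, 1), (-6, 156, 0), (1, 151, -1), (6, 143, 2), (13, 138, 2), (-25, 65, 106)]
198 [(-18, 154, 2), (-10, 151, -2), (-4, 144, 1), (3, 139, 1), (-34, 66, 104), (-28, 62, 103)]
200 [(-21, 151, -1), (-15, 144, 0), (-7, 140, -2), (-45, 64, 106), (-38, 61, 103), (-29, 60, 97)]
202 [(-24, 146, -4), (-19, 138, 0), (-55, 64, 106), (-48, 61, 104), (-39, 61, 96), (-31, 59, 92)]
204 [(-30, 137, 1), (-65, 62, 110), (-57, 61, 103), (-48, 61, 95), (-41, 59, 91), (-33, 57, 86)]
top 233 [[15.0, 29.0, -6.0], [13.0, 8.0, -9.0], [12.0, -22.0, -7.0], [12.0, 11.0, -10.0], [12.0, -17.0, -6.0], [11.0, -13.0, -9.0], [11.0, -31.0, -8.0], [11.0, 27.0, -9.0], [11.0, -27.0, -8.0], [10.0, 6.0, -11.0], [10.0, 20.0, -9.0], [10.0, -33.0, -11.0], [10.0, -8.0, -10.0], [10.0, -1.0, -8.0]]
[-41.  58.  66.] [-44.  58.  98.]
```

```bash
python3 - <<'E'
from h import *
s=dict(np.load("pics/side0.npz"));W=pts(s);T=np.array([.2056,.6423,.1875])
m=(np.hypot(W[...,0]-T[0],W[...,1]-T[1])<.1)&(W[...,2]>.1)&(s["range_z"]>0)
q=(W[m]-T)*1000;q=q[np.argsort(q[:,2])];print(len(q),q[:60:5].round(0).tolist());print(np.histogram(q[:,2],bins=range(-60,200,20)))
print("proj",proj(s,T))
# now: whole gripper in tool frame
o=get_obs();R=RM(o["orientation"])
for n in("side","top"):
    s=snapshot(n);Q=(pts(s)-o["tool_pos"])@R*1000
    m=(s["range_z"]>0)&(abs(Q[...,1])<110)&(abs(Q[...,2])<60)&(Q[...,0]<-28)&(Q[...,0]>-250);q=Q[m]
    for a in range(-250,-20,20):
        k=q[(q[:,0]>=a)&(q[:,0]<a+20)]
        if len(k): print(n,a,len(k),k.min(0).round(0)[1:],k.max(0).round(0)[1:])
E
```

```text
4508 [[-15.0, -59.0, 40.0], [-8.0, -63.0, 42.0], [-24.0, -55.0, 43.0], [-5.0, -60.0, 45.0], [-12.0, -61.0, 47.0], [-9.0, -60.0, 47.0], [-4.0, -61.0, 49.0], [-19.0, -56.0, 50.0], [-15.0, -61.0, 51.0], [-23.0, -57.0, 53.0], [-7.0, -62.0, 54.0], [-20.0, -58.0, 55.0]]
(array([  0,   0,   0,   0,   0,  72,  71,  61, 339, 378, 737, 233]), array([-60, -40, -20,   0,  20,  40,  60,  80, 100, 120, 140, 160, 180]))
proj (np.float64(80.43366813257342), np.float64(114.35552219739417))
side -250 370 [-43. -51.] [44.  6.]
side -230 247 [-39. -50.] [44. 15.]
side -210 285 [-52. -45.] [36. 26.]
side -190 275 [-52. -29.] [16. 20.]
side -170 282 [-52. -33.] [16. 20.]
side -150 827 [-97. -45.] [95. 36.]
side -130 676 [-96. -44.] [93. 39.]
side -110 193 [-90. -44.] [87. 36.]
side -90 144 [-23. -17.] [21. 11.]
side -70 125 [-20. -17.] [17.  8.]
side -50 95 [-59. -16.] [14.  9.]
side -30 6 [-56.  -8.] [-36.  -6.]
top -250 369 [-43. -46.] [47. -0.]
top -230 178 [-34. -37.] [37. -7.]
top -210 404 [-49. -40.] [38.  6.]
top -190 112 [-48. -26.] [ 18. -17.]
top -170 260 [-69. -33.] [82. 19.]
top -150 1721 [-96. -41.] [97. 40.]
top -130 719 [-92. -40.] [89. 31.]
top -110 24 [-86. -39.] [88. 23.]
top -90 41 [-17. -12.] [19. 12.]
top -70 87 [-16. -12.] [18.  1.]
top -50 91 [-60. -11.] [17.  4.]
top -30 3 [-42.  -2.] [-35.  -1.]
```

The TCP reading is about 40 mm too far along the tool axis. Both cameras put the real fingertips about 40 mm behind the reported TCP, both here and at the start pose, and there was no contact force at the lid. I'll correct for that from here on.

```bash
cat >> h.py <<'E'
OFF=.040
def tip(o): return o["tool_pos"]-OFF*RM(o["orientation"])[:,0]
def plan(p,t):
    o=get_obs();R=RM(o["orientation"]);s,c=np.sin(np.radians(t)),np.cos(np.radians(t))
    G=RC@np.array([[0,-1,0],[-s,0,c],[-c,0,-s]])
    print("t",round(o["clock"],2),"TIP case",w2c(tip(o)).round(1),"F case",(RC.T@o["force"]).round(1))
    print(" delta",(R.T@(c2w(p)+OFF*G[:,0]-o["tool_pos"])).round(4),"turn",np.degrees(Ro.from_matrix(R.T@G).as_rotvec()).round(2))
def lid(n="top"):
    s=snapshot(n);P=w2c(pts(s));h=cv2.cvtColor(s["pixels"],cv2.COLOR_BGR2HSV).astype(int)
    m=((h[...,0]<8)|(h[...,0]>172))&(h[...,1]>120)&(abs(P[...,0])<80)&(P[...,1]>30)&(P[...,1]<110)&(P[...,2]<113)&(P[...,2]>20);L=P[m];print(n,"lid slope",np.polyfit(L[:,2],L[:,1],1),np.median(L[L[:,2]>104],0));return s,P
E
python3 -c "
from h import *
plan([-45,86,96],35);plan([-45,70,96],35)"
```

```text
t 3.62 TIP case [-44.6  80.7 130.3] F case [-0.9  0.  -0.6]
 delta [0.0251 0.0006 0.024 ] turn [ 0.32 -0.    0.26]
t 3.62 TIP case [-44.6  80.7 130.3] F case [-0.9  0.  -0.6]
 delta [0.0342 0.0007 0.0109] turn [ 0.32 -0.    0.26]
```

```bash
python3 -m crank '{"delta_pos":[[0,0,0.012],[0.012,0,0.024],[0.025,0,0.024],[0.025,0,0.024],[0.029,0,0.018],[0.032,0,0.014],[0.034,0,0.011],[0.034,0,0.011]],"turn":[[0,0,0],[0,0,0],[0,0,0],[0,0,0],[0,0,0],[0,0,0],[0,0,0],[0,0,0]],"grip":[0,0,0,0,0,0,0,0]}'; python3 -c "
from h import *
plan([-45,62,96],35);lid()"
```

```text
clock: 4.28
tool_pos: [0.4699, 0.085, 0.064]
orientation: [-179.8, 55.1, -91.4]
force: [0.3, 1.3, 0.2]
opening: 0.0004
t 4.28 TIP case [-44.2  70.   96.8] F case [0.3 1.3 0.2]
 delta [ 0.0052  0.0011 -0.0061] turn [0.27 0.07 0.3 ]
top lid slope [ 0.18575829 38.92953587] [ -8.39003247  60.03937594 108.16303853]
```

```bash
python3 -m crank '{"delta_pos":[[0.002,0,-0.0025],[0.0035,0,-0.005],[0.005,0,-0.007],[0.0057,0,-0.0082],[0.0057,0,-0.0082]],"turn":[[0,0,0],[0,0,0],[0,0,0],[0,0,0],[0,0,0]],"grip":[0,0,0,0,0]}'; python3 -c "
from h import *
plan([-45,58,96],35);lid()"
```

```text
clock: 4.75
tool_pos: [0.4699, 0.0762, 0.0636]
orientation: [-179.8, 55.1, -91.3]
force: [-1.2, 7.0, 3.5]
opening: 0.0005
t 4.75 TIP case [-43.9  61.1  96.4] F case [-1.5  7.   3.5]
 delta [ 0.0021  0.0013 -0.0024] turn [0.3  0.13 0.34]
top lid slope [ 0.191772   30.50769671] [-17.55181725  51.69939442 109.25634423]
```

```bash
python3 -c "
from h import *
plan([-45,95,110],35);plan([0,95,262],0);plan([1,-5,262],0);plan([1,-5,191],0)"
```

```text
t 4.8 TIP case [-43.9  61.2  96.4] F case [-2.7  6.3  2.6]
 delta [-0.0305  0.001   0.0199] turn [0.3  0.12 0.34]
t 4.8 TIP case [-43.9  61.2  96.4] F case [-2.7  6.3  2.6]
 delta [-0.1621 -0.0444 -0.0443] turn [  0.4  -34.88   0.23]
t 4.8 TIP case [-43.9  61.2  96.4] F case [-2.7  6.3  2.6]
 delta [-0.1049 -0.0446 -0.1264] turn [  0.4  -34.88   0.23]
t 4.8 TIP case [-43.9  61.2  96.4] F case [-2.7  6.3  2.6]
 delta [-0.0467 -0.0445 -0.0858] turn [  0.4  -34.88   0.23]
```

```bash
python3 -m crank '{"delta_pos":[[-0.03,0,0.02],[-0.065,-0.01,0.005],[-0.1,-0.025,-0.012],[-0.13,-0.04,-0.03],[-0.162,-0.044,-0.044],[-0.162,-0.044,-0.044],[-0.14,-0.044,-0.075],[-0.12,-0.044,-0.105],[-0.105,-0.045,-0.126],[-0.105,-0.045,-0.126]],"turn":[[0,0,0],[0,-7,0],[0,-14,0],[0,-21,0],[0.4,-28,0.2],[0.4,-35,0.2],[0.4,-35,0.2],[0.4,-35,0.2],[0.4,-35,0.2],[0.4,-35,0.2]],"grip":[0,0,0,0,0,0,0,0,0,0]}'; python3 - <<'E'
from h import *
plan([1,-5,191],0)
ims=[]
for n,(u0,v0) in(("side",(240,130)),("top",(260,150))):
    s,P=lid(n);ims.append(cv2.resize(s["pixels"][v0:v0+100,u0:u0+100],(400,400),interpolation=cv2.INTER_CUBIC))
cv2.imwrite("pics/p6.png",np.hstack(ims))
E
```

```text
clock: 5.63
tool_pos: [0.5116, 0.0269, 0.2217]
orientation: [105.4, 89.9, -166.7]
force: [-0.4, 0.3, -0.3]
opening: 0.0004
t 5.63 TIP case [ -0.3  -9.6 261.7] F case [-0.5  0.3 -0.3]
 delta [ 0.0707 -0.0015  0.0047] turn [-0.24 -0.03 -0.11]
side lid slope [ 0.07961949 38.09762647] [-27.90923611  46.22179785 108.69569844]
top lid slope [ 0.15724828 34.93564665] [-44.38937624  52.61571119 109.22105263]
```

View pics/p6.png

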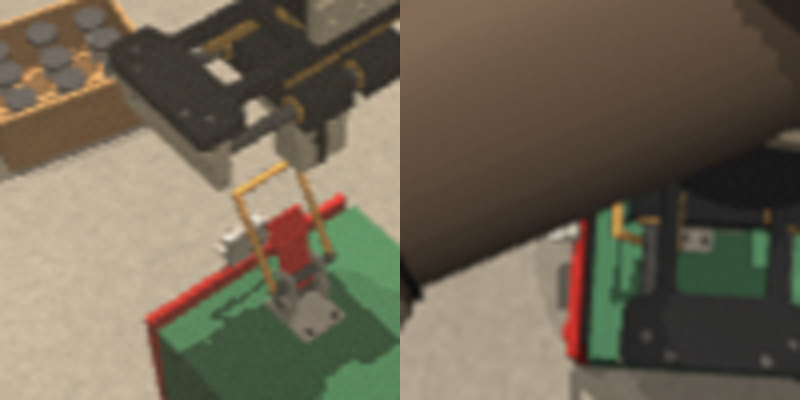

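The lid now stands near-shut, with its top edge running from crop (150,320) to (345,200). The bail is still raised at (265,178). Next I'll lower behind the crossbar and tip it toward the lid.

```bash
python3 -m crank '{"delta_pos":[[0.035,-0.001,0.001],[0.07,-0.001,0.001],[0.07,-0.001,0.001],[0.07,-0.001,0.008],[0.07,-0.001,0.015],[0.07,-0.001,0.021],[0.07,-0.001,0.026],[0.07,-0.001,0.030],[0.07,-0.001,0.030]],"turn":[[0,0,0],[0,0,0],[0,0,0],[0,0,0],[0,0,0],[0,0,0],[0,0,0],[0,0,0],[0,0,0]],"grip":[0,0,0,0,0,0,0,0,0]}'; python3 -c "
from h import *
plan([1,45,185],0)
s=snapshot('side');cv2.imwrite('pics/p7.png',cv2.resize(s['pixels'][120:230,240:350],(550,550),interpolation=cv2.INTER_CUBIC))"
```

```text
clock: 6.48
tool_pos: [0.5156, 0.0622, 0.1526]
orientation: [-47.2, 89.9, 40.9]
force: [-0.3, 0.2, 0.3]
opening: 0.0004
t 6.48 TIP case [  2.4  25.7 192.6] F case [-0.3  0.2  0.3]
 delta [0.0076 0.0014 0.0192] turn [0.03 0.04 0.04]
```

View pics/p7.png

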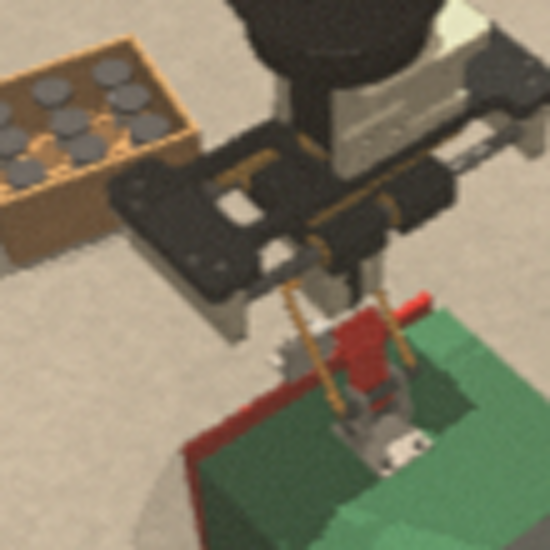

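The fingers sit between the lever and the crossbar, pushing it over. The bail arms run from (340,410) up to (285,280).

```bash
python3 -m crank '{"delta_pos":[[0.002,0,0.005],[0.004,0,0.010],[0.006,0,0.015],[0.009,0,0.020],[0.012,0,0.025],[0.012,0,0.025],[0.012,0,0.025]],"turn":[[0,0,0],[0,0,0],[0,0,0],[0,0,0],[0,0,0],[0,0,0],[0,0,0]],"grip":[0,0,0,0,0,0,0]}'; python3 -c "
from h import *
plan([1,45,185],0)
ims=[]
for n,(u0,v0) in(('side',(240,120)),('wrist',(0,0))):
    s=snapshot(n);ims.append(cv2.resize(s['pixels'][v0:v0+110,u0:u0+110] if n=='side' else s['pixels'],(400,400) if n=='side' else (400,250),interpolation=cv2.INTER_CUBIC))
ims[1]=cv2.copyMakeBorder(ims[1],0,150,0,0,cv2.BORDER_CONSTANT)
cv2.imwrite('pics/p8.png',np.hstack(ims))"
```

```text
clock: 7.12
tool_pos: [0.5158, 0.0864, 0.1394]
orientation: [95.5, 89.9, -176.4]
force: [-0.4, -0.6, -0.9]
opening: 0.0004
t 7.12 TIP case [  1.9  50.  179.4] F case [-0.4 -0.6 -0.9]
 delta [-0.0056  0.0009 -0.005 ] turn [-0.   -0.01 -0.06]
```

View pics/p8.png

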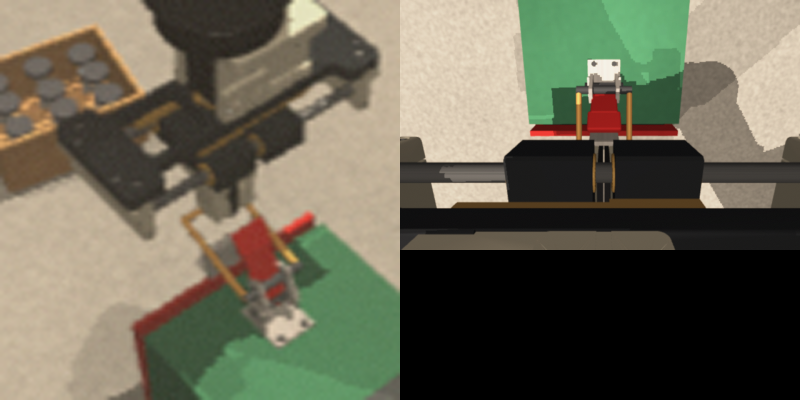

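The side crop shows the bail tipping, with its crossbar around (220,205) and the fingers just above and behind it. I'll get its elevation from the brass depth points.

```bash
cat >> h.py <<'E'
def latch(n="side"):
    s=snapshot(n);P=w2c(pts(s));h=cv2.cvtColor(s["pixels"],cv2.COLOR_BGR2HSV).astype(int);H,S,V=h[...,0],h[...,1],h[...,2]
    box=(abs(P[...,0])<32)&(P[...,1]>-70)&(P[...,1]<110)&(P[...,2]>90)&(P[...,2]<225)&(s["range_z"]>0)
    b=P[box&(H>11)&(H<27)&(S>125)&(V>70)];e=np.polyfit(b[:,1],b[:,2],1)
    print(n,"brass",len(b),b[np.argsort(b[:,1])][::max(1,len(b)//12)].round(0).astype(int).tolist(),"elev",np.arctan(e[0]).round(2))
    r=P[box&((H<7)|(H>173))&(S>125)&(P[...,2]>122)&(abs(P[...,0])<16)]
    if len(r): print(" lever",len(r),r[np.argsort(r[:,2])][::max(1,len(r)//8)].round(0).astype(int).tolist())
    return s
E
python3 -c "
from h import *
latch();latch('top')"
```

```text
side brass 61 [[25, 3, 146], [-20, 5, 145], [23, 8, 147], [26, 12, 148], [25, 15, 150], [-20, 17, 149], [-17, 21, 147], [-19, 31, 146], [-20, 40, 150], [-5, 46, 112], [-20, 56, 155], [-13, 66, 155], [-18, 67, 154]] elev 0.08
 lever 146 [[5, -2, 128], [-6, 8, 147], [-3, 7, 154], [11, 9, 160], [-1, 10, 164], [-9, 15, 169], [10, 16, 173], [-8, 19, 176], [-1, 20, 181]]
top brass 33 [[-22, 6, 145], [-20, 8, 146], [-22, 10, 145], [-22, 12, 144], [-22, 30, 148], [-19, 32, 146], [-20, 35, 147], [-22, 39, 148], [-22, 43, 148], [-23, 48, 148], [-23, 52, 148], [-23, 54, 146], [-21, 56, 149], [-21, 61, 150], [-22, 65, 153], [-20, 67, 151], [-20, 70, 150]] elev 0.07
```

```bash
python3 -m crank '{"delta_pos":[[-0.03,0,0],[-0.06,0,0],[-0.08,0,-0.01],[-0.08,0,-0.01]],"turn":[[0,0,0],[0,0,0],[0,0,0],[0,0,0]],"grip":[0,0,0,0]}'; python3 -c "
from h import *
plan([1,45,185],0);s=latch();latch('top');lid('side')
cv2.imwrite('pics/p9.png',cv2.resize(s['pixels'][130:230,250:350],(600,600),interpolation=cv2.INTER_CUBIC))"
```

```text
clock: 7.65
tool_pos: [0.5181, 0.0759, 0.2248]
orientation: [-69.7, 89.6, 18.4]
force: [1.4, 0.6, 0.2]
opening: 0.0009
t 7.65 TIP case [  4.2  39.4 264.8] F case [1.4 0.6 0.2]
 delta [0.0798 0.004  0.0053] turn [-0.01  0.14  0.38]
side brass 27 [[-19, 7, 142], [-20, 10, 140], [-21, 12, 139], [-21, 16, 139], [-19, 19, 139], [-21, 24, 136], [-19, 31, 130], [-21, 32, 131], [-20, 37, 129], [-20, 45, 126], [-20, 50, 124], [-17, 57, 124], [-15, 61, 121], [-11, 62, 119]] elev -0.39
 lever 148 [[4, -3, 130], [3, 4, 147], [-7, 6, 154], [-6, 15, 160], [10, 12, 164], [6, 15, 169], [10, 16, 173], [12, 19, 176], [-7, 22, 180]]
top brass 47 [[-19, 12, 141], [-19, 17, 136], [-20, 19, 142], [-22, 23, 138], [-20, 25, 137], [-22, 30, 135], [-20, 32, 134], [-22, 36, 133], [-20, 39, 130], [-22, 43, 131], [-22, 45, 128], [-20, 48, 130], [-20, 50, 127], [-22, 54, 126], [-22, 56, 123], [-20, 59, 124]] elev -0.44
 lever 11 [[-6, 14, 157], [-9, 14, 159], [-10, 16, 163], [-8, 16, 165], [-10, 18, 168], [-8, 19, 168], [-9, 21, 170], [-11, 21, 172], [-9, 23, 174], [-10, 25, 177], [-10, 27, 179]]
side lid slope [ 0.06144946 39.88528139] [-22.74630418  45.97862694 108.60089441]
```

View pics/p9.png

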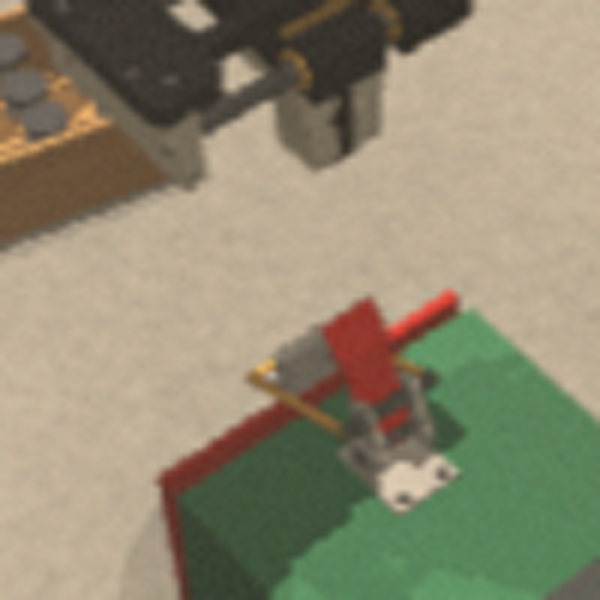

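The crossbar has dropped outside the keeper: its corner is at (255,375), around y≈62, z≈119, below the nose. The lever is near 1.95, with its tip at (350,310). Next I'll come down on the lid side of the lever tip.

```bash
python3 -m crank '{"delta_pos":[[0.01,0.003,0.009],[0.045,0.003,0.01],[0.08,0.003,0.01],[0.093,0.003,0.01],[0.093,0.003,0.01],[0.093,0.003,0.01]],"turn":[[0,0,0],[0,0,0],[0,0,0],[0,0,0],[0,0,0],[0,0,0]],"grip":[0,0,0,0,0,0]}'; python3 -c "
from h import *
plan([1,15,176],0);latch()"
```

```text
clock: 8.3
tool_pos: [0.512, 0.0859, 0.1254]
orientation: [121.2, 89.8, -150.7]
force: [-0.6, 0.5, 0.7]
opening: 0.0006
t 8.3 TIP case [ -1.8  49.5 165.4] F case [-0.6  0.5  0.7]
 delta [-0.0105 -0.0029 -0.0344] turn [-0.   -0.11 -0.19]
side brass 30 [[26, 5, 144], [-18, 8, 141], [24, 9, 141], [-21, 12, 139], [23, 16, 140], [-19, 18, 140], [-19, 23, 135], [-19, 26, 136], [-19, 31, 134], [-20, 34, 133], [-20, 42, 128], [-19, 47, 127], [-19, 56, 122], [-20, 59, 120], [-12, 60, 121]] elev -0.38
 lever 148 [[2, -1, 129], [3, 4, 147], [-5, 9, 153], [9, 11, 159], [-7, 10, 165], [8, 14, 168], [7, 19, 172], [7, 19, 176], [3, 22, 180]]
```

```bash
python3 -m crank '{"delta_pos":[[-0.004,-0.002,-0.010],[-0.006,-0.003,-0.0175],[-0.008,-0.003,-0.024],[-0.010,-0.003,-0.030],[-0.010,-0.003,-0.036],[-0.009,-0.003,-0.042],[-0.009,-0.003,-0.042]],"turn":[[0,0,0],[0,0,0],[0,0,0],[0,0,0],[0,0,0],[0,0,0],[0,0,0]],"grip":[0,0,0,0,0,0,0]}'; python3 -c "
from h import *
plan([1,-5,172],0);latch()"
```

```text
clock: 8.93
tool_pos: [0.5145, 0.043, 0.1359]
orientation: [13.1, 90.0, 101.1]
force: [0.1, 0.6, 0.2]
opening: 0.0004
t 8.93 TIP case [  2.    6.6 175.9] F case [0.1 0.6 0.2]
 delta [ 0.0039  0.001  -0.0116] turn [-0.08  0.02 -0.  ]
side brass 33 [[13, -11, 158], [-20, -5, 140], [26, -4, 140], [-20, -1, 140], [26, 0, 141], [-20, 2, 140], [-19, 7, 138], [-18, 12, 133], [-20, 14, 133], [-19, 19, 135], [-11, 22, 112], [-17, 25, 131], [-20, 29, 129], [-21, 33, 130], [-20, 38, 124], [-20, 42, 125], [-13, 51, 122]] elev -0.38
 lever 81 [[3, -8, 144], [0, -11, 157], [8, -13, 164], [-5, -13, 171], [2, -12, 175], [-8, -13, 180], [-4, -9, 184], [-1, -12, 185], [9, -12, 189]]
```

```bash
python3 -m crank '{"delta_pos":[[0.002,0,-0.006],[0.004,0,-0.012],[0.007,0,-0.018],[0.011,0,-0.0245],[0.016,0,-0.030],[0.016,0,-0.030]],"turn":[[0,0,0],[0,0,0],[0,0,0],[0,0,0],[0,0,0],[0,0,0]],"grip":[0,0,0,0,0,0]}'; python3 -c "
from h import *
plan([1,-29,156],0);latch();lid('side')"
```

```text
clock: 9.48
tool_pos: [0.5137, 0.0131, 0.1194]
orientation: [140.0, 90.0, -131.9]
force: [1.0, 0.3, 2.2]
opening: 0.0003
t 9.48 TIP case [  2.1 -23.3 159.4] F case [1.  0.3 2.2]
 delta [ 0.0034  0.0011 -0.0057] turn [-0.04 -0.02 -0.02]
side brass 12 [[-19, -15, 133], [-19, -12, 134], [-19, -12, 130], [-21, -10, 134], [-19, -8, 134], [-20, -6, 132], [-19, -4, 134], [-22, -4, 136], [-21, -3, 130], [-21, 0, 132], [-21, 1, 134], [-12, 5, 110]] elev -0.53
 lever 42 [[-5, -3, 130], [-4, -13, 138], [-6, -22, 146], [-9, -40, 159], [9, -41, 164], [-4, -45, 167], [3, -44, 168], [2, -48, 170], [-7, -45, 171]]
side lid slope [ -0.56657854 104.2528992 ] [-58.0459855   41.97995951 110.33274973]
```

Going well: about 2 N, with the lever near 0.75. I'll continue the arc downward.

```bash
python3 -m crank '{"delta_pos":[[0.003,0,-0.004],[0.007,0,-0.007],[0.011,0,-0.010],[0.015,0,-0.012],[0.019,0,-0.0135],[0.019,0,-0.0135]],"turn":[[0,0,0],[0,0,0],[0,0,0],[0,0,0],[0,0,0],[0,0,0]],"grip":[0,0,0,0,0,0]}'; python3 -c "
from h import *
plan([1,-39,130],0);latch()"
```

```text
clock: 10.08
tool_pos: [0.5116, -0.0004, 0.0993]
orientation: [108.2, 89.8, -163.8]
force: [-0.3, 0.4, -1.4]
opening: 0.0
t 10.08 TIP case [  0.7 -36.8 139.3] F case [-0.3  0.4 -1.4]
 delta [ 0.0093 -0.0005 -0.0021] turn [-0.07 -0.07 -0.2 ]
side brass 5 [[-31, -68, 222], [-32, -66, 224], [6, -65, 223], [-9, -63, 131], [7, -61, 219]] elev -1.39
 lever 80 [[-9, -48, 127], [-2, -7, 130], [-7, -57, 131], [4, -59, 132], [9, -64, 133], [-7, -64, 134], [4, -55, 135], [10, -60, 135]]
```

```bash
python3 -m crank '{"delta_pos":[[0.003,0,-0.001],[0.006,0,-0.002],[0.009,0,-0.003],[0.010,0,-0.003],[0.010,0,-0.003]],"turn":[[0,0,0],[0,0,0],[0,0,0],[0,0,0],[0,0,0]],"grip":[0,0,0,0,0]}'; python3 -c "
from h import *
plan([1,-39,128],0);latch()"
```

```text
clock: 10.55
tool_pos: [0.5135, -0.002, 0.0927]
orientation: [-66.5, 89.9, 21.6]
force: [-8.6, 4.8, 19.5]
opening: 0.0003
t 10.55 TIP case [  2.4 -38.5 132.7] F case [-8.8  4.6 19.5]
 delta [ 0.0047  0.0014 -0.0005] turn [0.02 0.03 0.06]
side brass 7 [[-32, -69, 216], [-31, -68, 217], [-32, -66, 217], [16, -60, 134], [-26, -24, 224], [-28, -24, 225], [-31, -17, 210]] elev 0.35
 lever 56 [[-5, -14, 128], [-6, -11, 130], [-7, -54, 131], [4, -63, 132], [13, -56, 133], [5, -58, 134], [12, -61, 134], [9, -63, 135]]
```

It gives 19.5 N against the hard stop, so the lever is down. I'll retreat straight up and inspect.

```bash
python3 -m crank '{"delta_pos":[[-0.02,0,0],[-0.06,0,0],[-0.10,0,0],[-0.13,0,0.04],[-0.13,0,0.08],[-0.13,0,0.12],[-0.13,0,0.16],[-0.13,0,0.2],[-0.13,0,0.2]],"turn":[[0,0,0],[0,0,0],[0,0,0],[0,0,0],[0,0,0],[0,0,0],[0,0,0],[0,0,0],[0,0,0]],"grip":[0,0,0,0,0,0,0,0,0]}'; python3 - <<'E'
from h import *
plan([0,0,0],0);s=latch();t=latch("top");lid("side");lid("top")
cv2.imwrite("pics/p10.png",np.hstack([cv2.resize(a,(400,400),interpolation=cv2.INTER_CUBIC) for a in(s["pixels"][160:260,260:360],t["pixels"][155:255,280:380])]))
for n,s0 in(("side",s),("top",t)):
    o=dict(np.load("pics/%s0.npz"%n));
    for x in(o,s0):
        P=w2c(pts(x));h=cv2.cvtColor(x["pixels"],cv2.COLOR_BGR2HSV).astype(int);m=(h[...,0]>22)&(h[...,0]<33)&(h[...,1]>150)&(P[...,2]>140)&(P[...,1]<-100)
        b=(h[...,0]>100)&(h[...,0]<125)&(h[...,1]>70)&(P[...,1]>200)&(P[...,2]>20)
        print(n,"jar",np.median(P[m],0).round(1),"can",np.median(P[b],0).round(1))
E
```

```text
clock: 11.35
tool_pos: [0.52, 0.2031, 0.2201]
orientation: [14.3, 90.0, 102.6]
force: [1.2, -1.0, 0.4]
opening: 0.0006
t 11.35 TIP case [  2.2 166.7 260.1] F case [ 1.3 -1.   0.4]
 delta [ 0.26    0.0027 -0.167 ] turn [ 0.19  0.04 -0.01]
side brass 83 [[16, -59, 133], [24, -14, 120], [23, -11, 125], [24, -6, 124], [-21, 1, 122], [-20, 7, 119], [-22, 12, 124], [-20, 19, 119], [23, 24, 123], [-17, 29, 123], [26, 35, 123], [-10, 39, 111], [-20, 42, 121], [-17, 45, 123]] elev -0.05
 lever 191 [[5, -5, 127], [12, -17, 129], [4, -15, 130], [5, -13, 130], [-5, -21, 131], [3, -20, 131], [12, -32, 132], [4, -3, 133], [8, -62, 135]]
top brass 109 [[-12, -53, 132], [21, -9, 123], [23, -5, 123], [22, 2, 125], [22, 11, 124], [-22, 18, 125], [-20, 23, 124], [24, 27, 121], [-23, 34, 123], [23, 41, 121], [-19, 45, 120], [-19, 50, 121], [22, 52, 123]] elev -0.06
 lever 263 [[-3, -35, 127], [8, -32, 129], [-6, 3, 130], [-2, -35, 130], [3, -43, 131], [10, -48, 131], [-3, -53, 132], [5, -3, 133], [-10, -55, 135]]
side lid slope [ -0.58213831 106.048559  ] [-13.65821844  42.17973387 110.00246494]
top lid slope [ 0.10767368 35.46188476] [-28.99725833  47.29426226 109.9102266 ]
side jar [   3.5 -171.9  170.3] can [-116.4  286.4  121.9]
side jar [   3.1 -172.3  170.2] can [-121.4  286.7  120.7]
top jar [   2.9 -166.2  169.4] can [-122.3  291.3  114.1]
top jar [   2.5 -165.5  169.6] can [-122.3  291.3  114.6]
```

View pics/p10.png

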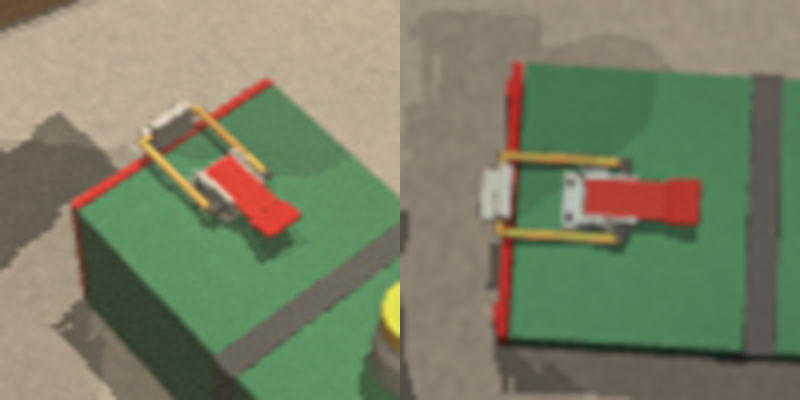

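```bash
python3 - <<'E'
from h import *
for n in("side","top"):
    A=[]
    for _ in range(4):
        s=snapshot(n);P=w2c(pts(s));h=cv2.cvtColor(s["pixels"],cv2.COLOR_BGR2HSV).astype(int)
        m=((h[...,0]<7)|(h[...,0]>173))&(h[...,1]>125)&(abs(P[...,0])<12)&(P[...,1]<0)&(P[...,1]>-75)&(P[...,2]>118);A.append(P[m])
    A=np.vstack(A);print(n,[(a,np.median(A[(A[:,1]>=a)&(A[:,1]<a+10)][:,2]).round(1)) for a in range(-70,0,10)])
E
```

```text
side [(-70, np.float64(134.8)), (-60, np.float64(133.4)), (-50, np.float64(130.9)), (-40, np.float64(130.7)), (-30, np.float64(130.6)), (-20, np.float64(130.6)), (-10, np.float64(130.7))]
top [(-70, np.float64(nan)), (-60, np.float64(133.6)), (-50, np.float64(131.4)), (-40, np.float64(130.1)), (-30, np.float64(130.3)), (-20, np.float64(130.0)), (-10, np.float64(130.4))]
  return _methods._mean(a, axis=axis, dtype=dtype,
  ret = ret.dtype.type(ret / rcount)
```

The lever is level from y=-10 to -50 with an upturned tip, so it lies flat. I'll hand in.

```bash
python3 -c "
from plant import *
print(close_job(), get_obs()['clock'])"
```

```text
the job is handed in; nothing more can be done
the job is handed in; nothing more can be done
```

The case is shut and the job is handed in. I pushed the lid onto its seal with about 7 N and tipped the bail so its crossbar dropped outside the keeper. Then I swung the lever over to its hard stop, where the last press read about 20 N. The clock read about 12 s of the 53 s allowed.

**Last checks:**
- **Lever:** it lies flat, level at about 130 to 131 mm along its length, with only the tip turned up.
- **Bail:** both cameras show it looped round the keeper, with the crossbar on the outside. It is about 0.05 below level.
- **Lid:** it sits upright against the mouth in the pictures. My numerical lid-angle fit failed once the lid was shut, because too little of its face was visible.
- **Loose objects:** the jar is within 1 mm of where it started. The oil can is too in the top view; the side view differed by 5 mm, probably because the colour mask caught different pixels. I did not measure the valve box, but the arm stayed clear of it.
- **Clear of everything:** the gripper was well clear of the case and latch when I handed in.

**Readings that disagreed:**
- **TCP:** the reported TCP was about 40 mm beyond the real fingertips. Both cameras and the missing contact at the lid showed this, and I corrected for it. My first approach to the lid stopped short because of it, touching nothing.
- **Cameras:** the two views differ by about 5 mm in y.

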